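Clear spent foils and tubes into the catch-locked waste drawer of a styling station

ROBOT

A 6-joint arm with a two-finger parallel gripper is mounted at the origin on the work surface. World frame = base frame: x ahead of the robot, y to its left, z up, the work surface at z = 0. Lengths are in m, angles in degrees, forces in N, time in s.
With the tool pointing down it reaches from about 0.35 to 0.725 m from the base axis. Payload 6 kg.
Tool frame: the origin (TCP) lies midway between the tips of the shut fingers; the grasp point (between the pads) lies 19 mm behind it; z points along the fingers, y is the direction in which the jaws open and shut (so a half turn about z gives the same grasp; the last joint's range is limited). The gripper opens to 85 mm and grips with 20 to 120 N. Pads are 22 mm wide; open, the fingers measure 114 mm over their backs; the gripper's body (76 mm by 85 mm) begins 54 mm behind the grasp point. The pads swing forward as they close: fully open they stand 13 mm farther back than shut.
Start: joints at [85.468, 2.303, 4.859, 0, -92.561, -19.12], TCP at [0.241, 0.55, 0.231] pointing down, gripper open.
Joint ranges: [-146.85, 146.85], [-73.84, 115.35], [-62.03, 85.46], [-188.31, 113.3], [-161.28, -10.13], [-171.36, 171.36]. Speed limits (degrees/s): [147.25, 147.25, 172.46, 180, 180, 180].

INTERFACE

Orientations are given as [roll, pitch, yaw] about the fixed x, y, z axes, in that order (R = Rz(yaw) Ry(pitch) Rx(roll)).
In Python, from rig import observe, optics, env gives the robot as it stands.
- The arm moves only by the tool arm_command, never from a script. Its argument "rows" is a list of rows, each an object of numbers: "x", "y", "z": the shift along the world's x, y, z normalised to -1 to 1, where 1 is 0.05 m; "rx", "ry", "rz": the turn, a rotation vector about the world's x, y, z normalised to -1 to 1, where 1 is 0.15 rad. In form: [{"x": .., "y": .., "z": .., "rx": .., "ry": .., "rz": ..}, ...]. A call has 1 to 12 rows; each row shifts and turns the commanded pose from where the row before left it; what a row does not reach is not made up. A row lasts 1/10 s, in which the tool goes at most 50 mm and 8.59 degrees, less where a joint would pass 70% of its speed; a pose out of reach is approached as far as the arm can. A call with a number of a shift or a turn outside -1 to 1 is refused whole. A call with a gripper value outside its range is refused whole. "claw" is the gripper's target within -1 to 1 (shut at 1, half-way at 0, fully open at -1), set as the call begins (left out, the last holds). The fingers move at their own pace and stop on an object; "grip_force" is the grip in N (left out, the last holds). Time passes only in rows, so rows that do not move let the fingers close. It gives the time, the measured TCP pose, the force and the opening at its end, in the units of the state.
- observe(): the state, without advancing time (a new reading comes with each control period).
- optics.grab_frame(name): name is "scene" or "top"; returns a dict with "frame" (420x560x3 uint8, blue, green, red), "range_z" (420x560 float32, m along the optical axis (not along the pixel's ray), 0 where there is no reading), "fx", "fy", "cx", "cy" (pixels), "camera_from_world" (4x4, takes a point from world to camera coordinates). Camera axes: x right, y down, z forward; pixel columns grow to the right and rows downward; lengths in m; the calibration is good to about 2 mm. A picture is of the moment at which its call begins.
- env.job_done(): hands the job in, once; it reports no verdict.
The state is a dict: "time": time; "joint_positions": joint angles; "qvel": joint speeds; "joint_efforts": joint torques, N m; "tcp_pos": TCP position; "ee_rot": TCP orientation; "contact_force": force on the tool from outside, world axes, zero at the start; "torque": the same for the moment, N m; "gripper_width": finger opening in m.
Only numpy, scipy, OpenCV 4.12 (cv2) and the standard library are available. Lean on these libraries where they do the work, as an engineer would, in place of code of your own. Each camera call takes 0.05 s, during which the arm holds its last target. There are 200 camera calls.

TASK

Clear every crumpled foil wad and every empty colour tube off the worktop into the waste drawer. The drawer is held by a hidden catch: feel along the groove in the top front edge of the waste box until the fingertips drop into the recess, press the catch down so that the drawer springs out, and pull the drawer fully open by its bar. When all the rubbish is in, push the drawer fully home so that it latches, and leave everything else (jar, tin, bottles, brush, comb, clipper) where it stands.

Things in the scene. Friction and masses are not known exactly. Their poses are not given: they have to be found in the camera images.
- cab: the waste box, fixed: white with a black top, 200 deep (x) x 260 wide (y) x 140 mm high. Origin: centre of its underside; its front, with the drawer, faces its own -x (to the robot). A groove for the fingertips runs along y in the top, just behind a 12 mm wide front lip. Inside, a hook on the catch holds the drawer
- groove (a point): centre of the groove's floor, 10 mm below the box's top, axes as the box's. Groove: along y, 220 mm long (110 each way), 43 mm wide. Somewhere along it (different each time) the floor is missing over 44 mm, full width: the recess, of the same black. Its bottom, 12 mm below the floor, is the catch paddle: starts to give at 3 N, fully down (8 mm) at 6 N; frees the drawer 4 to 6 mm down
- drawer (a joint): how far the drawer is out, m: 0 shut and latched, 0.13 at its stop. Freed by the catch, a spring throws it out to about 0.03; then it is pulled by hand (1 N friction, stays put). Closing: the spring (4 N) resists over the last 30 mm, the hook over the last 15; push to about -0.003 (stop at -0.004) and it snaps in and stays at about 0, else the spring throws it out again
- drawer_bar (a point): middle of the drawer's steel bar handle: level, along y, 120 mm long, about 12 mm thick, 35 mm in front of the drawer's front face (about 25 mm free between them), 100 mm above the worktop, 40 mm below the box's top. Moves with the drawer; axes as the box's
- shut_bar (a point): fixed point on the box's frame where the middle of the bar handle is when the drawer reads 0; axes as the box's (the drawer comes out along -x)
- drawer_floor (a point): a point on the drawer's inner floor, 14 mm above the worktop, moves with the drawer, axes as the box's. Inside: from x = -65 (front) to 108 mm (back), y -110 to 110 mm; sides rise 84 mm, front 100 mm. With the drawer out by q only x = -65 mm to q - 65 mm is open from above, the rest is under the box. Rubbish piled over 80 mm high would stop it closing
- wad0: a crumpled wad of used highlighting foil, a stiff silvery lump; its solid is a block about 60 x 42 x 34 mm (x, y, z). Origin: centre of its underside as it lies at the start, z up; it may lie on any side after a fall. 20 to 45 g. One piece of the rubbish; may be absent
- wad1: a crumpled wad of used highlighting foil, a stiff silvery lump; its solid is a block about 60 x 42 x 34 mm (x, y, z). Origin: centre of its underside as it lies at the start, z up; it may lie on any side after a fall. 20 to 45 g. One piece of the rubbish; may be absent
- wad2: a crumpled wad of used highlighting foil, a stiff silvery lump; its solid is a block about 60 x 42 x 34 mm (x, y, z). Origin: centre of its underside as it lies at the start, z up; it may lie on any side after a fall. 20 to 45 g. One piece of the rubbish; may be absent
- tube0: an empty, squashed metal hair-colour tube with a paper band and a white cap, lying flat: 94 mm long along its x (cap at +x end, thin crimped tail at the -x end), 34 mm wide along y, 18 mm high along z. Origin: underside centre, below the middle of the length. The stout middle 58 mm is the part to grip. 20 to 45 g. One piece of the rubbish; may be absent
- tube1: an empty, squashed metal hair-colour tube with a paper band and a white cap, lying flat: 94 mm long along its x (cap at +x end, thin crimped tail at the -x end), 34 mm wide along y, 18 mm high along z. Origin: underside centre, below the middle of the length. The stout middle 58 mm is the part to grip. 20 to 45 g. One piece of the rubbish; may be absent
- tube2: an empty, squashed metal hair-colour tube with a paper band and a white cap, lying flat: 94 mm long along its x (cap at +x end, thin crimped tail at the -x end), 34 mm wide along y, 18 mm high along z. Origin: underside centre, below the middle of the length. The stout middle 58 mm is the part to grip. 20 to 45 g. One piece of the rubbish; may be absent
- jar: bystander: white cream jar, 60 mm across, 50 mm high, upright, standing among the rubbish. Origin: centre of its underside
- tin: bystander: dark steel round tin, 64 mm across, 30 mm high, among the rubbish. Origin: centre of its underside
- brush: bystander: wooden brush, 200 mm long along its x, lying at the back. Origin: under its middle
- spray: bystander: white bottle with black cap, 64 mm across, 150 mm high, at the back right. Origin: centre of its underside
- tonic: bystander: amber bottle, 50 mm across, 120 mm high, standing on the rear part of the waste box's top. Origin: centre of its underside
- clipper: bystander: black hair clipper, 155 mm long along x, 42 wide, 38 high, lying at the left. Origin: underside, under its black body's middle
- comb: bystander: orange comb, 180 mm long along x, 6 mm thick, lying at the right front. Origin: underside, middle
There are look-alikes about, which are no part of the job. What is shaped like the wad0 but blue or pink is not meant. Leave any brown look-alike of the tube1 alone.

How it is judged (in metres and radians):
On the way, in this order (a step that is already met when the one before it is completed fails the run):
1. the catch is pressed and the drawer has sprung out of its latch (value of joint drawer above 0.012 m), for 0.1 s.
2. the drawer is pulled open (more than 100 mm) (value of joint drawer above 0.1 m), for 0.2 s.
3. all the foil wads and tubes are in the drawer while it is open (x of wad0 in the frame of drawer_floor between -0.075 and 0.12 m and y of wad0 in the frame of drawer_floor between -0.115 and 0.115 m and z of wad0 in the frame of drawer_floor between -0.012 and 0.085 m and x of wad1 in the frame of drawer_floor between -0.075 and 0.12 m and y of wad1 in the frame of drawer_floor between -0.115 and 0.115 m and z of wad1 in the frame of drawer_floor between -0.012 and 0.085 m and x of wad2 in the frame of drawer_floor between -0.075 and 0.12 m and y of wad2 in the frame of drawer_floor between -0.115 and 0.115 m and z of wad2 in the frame of drawer_floor between -0.012 and 0.085 m and x of tube0 in the frame of drawer_floor between -0.075 and 0.12 m and y of tube0 in the frame of drawer_floor between -0.115 and 0.115 m and z of tube0 in the frame of drawer_floor between -0.012 and 0.085 m and x of tube1 in the frame of drawer_floor between -0.075 and 0.12 m and y of tube1 in the frame of drawer_floor between -0.115 and 0.115 m and z of tube1 in the frame of drawer_floor between -0.012 and 0.085 m and x of tube2 in the frame of drawer_floor between -0.075 and 0.12 m and y of tube2 in the frame of drawer_floor between -0.115 and 0.115 m and z of tube2 in the frame of drawer_floor between -0.012 and 0.085 m and value of joint drawer above 0.05 m), for 0.2 s.
4. the drawer is pushed home (value of joint drawer below 0.005 m), for 0.2 s.
At the end, for the whole second after the job is handed in: Every foil wad and tube present lies at rest inside the waste drawer, and the drawer is home and latched (less than 5 mm out) with nothing holding it (x of wad0 in the frame of drawer_floor between -0.075 and 0.12 m and y of wad0 in the frame of drawer_floor between -0.115 and 0.115 m and z of wad0 in the frame of drawer_floor between -0.012 and 0.085 m and x of wad1 in the frame of drawer_floor between -0.075 and 0.12 m and y of wad1 in the frame of drawer_floor between -0.115 and 0.115 m and z of wad1 in the frame of drawer_floor between -0.012 and 0.085 m and x of wad2 in the frame of drawer_floor between -0.075 and 0.12 m and y of wad2 in the frame of drawer_floor between -0.115 and 0.115 m and z of wad2 in the frame of drawer_floor between -0.012 and 0.085 m and x of tube0 in the frame of drawer_floor between -0.075 and 0.12 m and y of tube0 in the frame of drawer_floor between -0.115 and 0.115 m and z of tube0 in the frame of drawer_floor between -0.012 and 0.085 m and x of tube1 in the frame of drawer_floor between -0.075 and 0.12 m and y of tube1 in the frame of drawer_floor between -0.115 and 0.115 m and z of tube1 in the frame of drawer_floor between -0.012 and 0.085 m and x of tube2 in the frame of drawer_floor between -0.075 and 0.12 m and y of tube2 in the frame of drawer_floor between -0.115 and 0.115 m and z of tube2 in the frame of drawer_floor between -0.012 and 0.085 m and value of joint drawer below 0.005 m and linear speed of each of wad0, wad1, wad2, tube0, tube1, tube2 below 0.03 m/s); the robot touches nothing.
It fails at once if a bystander (jar, tin, brush, bottle, clipper, comb) is moved by more than 50 mm (distance of any of jar, tin, brush, spray, tonic, clipper, comb from where it was at the start of the episode above 0.05 m).
It fails at once if a standing bottle or the jar is knocked over (angle between any of jar, spray, tonic's own z axis and vertical above 0.8 rad).
Of wad0, wad1, wad2, tube0, tube1, tube2 only 3 to 5 are there at a start; the rules pass over those that are not, and their reading is None.
At some moment in a run one of wad0, wad1, wad2, tube0, tube1, tube2 may be knocked a few centimetres aside while the robot is not near it.
Once in a run the grip may slacken for a moment while it holds something.
It also fails if it takes over 210 s, if anything falls off the work surface, if the arm or the gripper's body presses on something with over 40 N, if the wrist force passes 120 N, or if a joint passes its speed limit or range.

## Working session

There is one attempt and no reset: what is moved stays moved. The work goes in short steps, Python scripts to look and compute and a tool call to move; the robot and the scene stay as the last step left them, time stands still between calls to the robot, and variables do not carry over. Pictures are saved under pics/ and viewed, about 12 in all and at most 16, crops included, and the job is handed in when it is done.

Besides the shell and the picture viewer there is one more tool, called as name(argument=value, ...) on one line, values as JSON. arm_command: Moves the arm, as the interface text tells. Scaled input: -1 to 1 covers 0.05 m each way for a shift and 0.15 rad each way for a turn. Its arguments: {"type":"object","properties":{"rows":{"type":"array","items":{"type":"object","properties":{"x":{"type":"number","minimum":-1,"maximum":1},"y":{"type":"number","minimum":-1,"maximum":1},"z":{"type":"number","minimum":-1,"maximum":1},"rx":{"type":"number","minimum":-1,"maximum":1},"ry":{"type":"number","minimum":-1,"maximum":1},"rz":{"type":"number","minimum":-1,"maximum":1}}}},"claw":{"type":"number"},"grip_force":{"type":"number"}},"required":["rows"]}

```bash
mkdir -p pics; ls
cat > h.py <<'E'
import numpy as np, cv2
from rig import observe, optics, env
def grab(n):
    f=optics.grab_frame(n); return f
def pts(f):
    z=f["range_z"]; h,w=z.shape; u,v=np.meshgrid(np.arange(w),np.arange(h))
    c=np.stack([(u-f["cx"])/f["fx"]*z,(v-f["cy"])/f["fy"]*z,z,np.ones_like(z)],-1)
    p=c@np.linalg.inv(f["camera_from_world"]).T
    p=p[...,:3]; p[z==0]=np.nan; return p
def st():
    s=observe(); print({k:np.round(s[k],3).tolist() for k in("time","tcp_pos","ee_rot","contact_force","gripper_width","joint_positions")})
E
python3 - <<'E'
from h import *
st()
for n in("scene","top"):
    f=grab(n); cv2.imwrite(f"pics/{n}0.png",f["frame"]); np.savez(f"{n}0.npz",**f)
    print(n,f["fx"],np.linalg.inv(f["camera_from_world"]).round(3).tolist(),(f["range_z"]>0).mean())
E
```

```text
pics
{'time': 0.0, 'tcp_pos': [0.24, 0.549, 0.23], 'ee_rot': [179.894, -0.007, -23.648], 'contact_force': [0.725, -0.053, 1.076], 'gripper_width': 0.085, 'joint_positions': [85.469, 2.342, 4.8, -0.028, -92.561, -19.118]}
scene 516.8727699682876 [[-0.753, 0.459, -0.471, 1.34], [0.657, 0.502, -0.562, 0.953], [-0.022, -0.733, -0.68, 1.286], [0.0, 0.0, 0.0, 1.0]] 0.9800212585034014
top 529.8762691054181 [[-0.023, -0.989, 0.147, 0.338], [-1.0, 0.021, -0.014, 0.011], [0.011, -0.147, -0.989, 1.467], [0.0, 0.0, 0.0, 1.0]] 0.9962457482993198
```

View pics/top0.png

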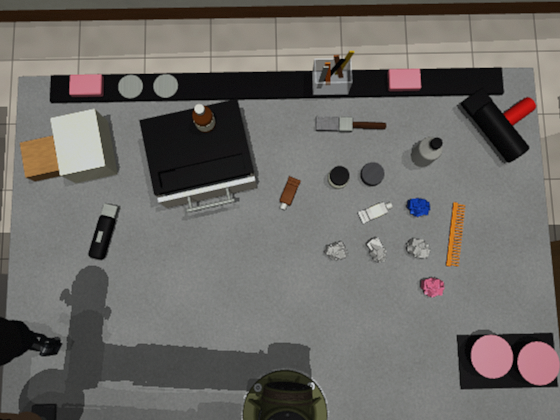

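View pics/scene0.png

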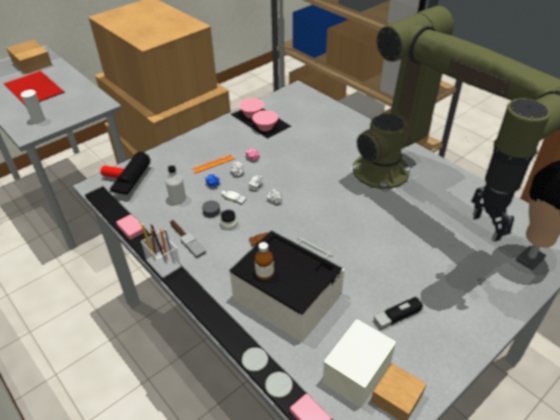

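The top view shows the box at (200,150) with its groove. There are silver wads at (336,250), (376,249) and (418,248), and one silver-white tube at (375,211). The look-alikes are brown (290,192), blue (418,207) and pink (432,287). The scene view agrees.

Run:
```python
from h import *
f=dict(np.load("top0.npz")); P=pts(f); im=f["frame"]
Z=P[...,2]
t=Z[230:240,250:300]; print("table z",np.nanmean(t),np.nanstd(t))
# box top
m=((Z>0.128)&(Z<0.155)).astype(np.uint8); m[:, :135]=0; m[:,262:]=0; m[:95]=0; m[205:]=0
n,l,s,c=cv2.connectedComponentsWithStats(m); i=1+np.argmax(s[1:,4])
q=P[l==i]; r=cv2.minAreaRect(q[:,:2].astype(np.float32)); print("box top",r,np.median(q[:,2])); print(cv2.boxPoints(r).round(3).tolist())
# bits by height
m=((Z>0.008)&(Z<0.07)).astype(np.uint8); m[:,:265]=0; m[:100]=0;m[320:]=0; m[:,500:]=0
n,l,s,c=cv2.connectedComponentsWithStats(m)
for i in range(1,n):
    if s[i,4]<40: continue
    q=P[l==i]; r=cv2.minAreaRect(q[:,:2].astype(np.float32))
    d=q[:,:2]-q[:,:2].mean(0); w,v=np.linalg.eigh(d.T@d)
    print(c[i].round(),s[i,4],im[l==i].mean(0).round(),"ctr",np.round(r[0],3),"size",np.round(r[1],3),"axis",np.degrees(np.arctan2(v[1,1],v[0,1])).round(),"zmax",np.nanpercentile(q[:,2],95).round(3))
```

```text
table z 0.0003774379048720806 0.003082222033435861
box top ((0.694337785243988, 0.2106994390487671), (0.20357297360897064, 0.2601078748703003), 11.865344047546387) 0.13957013310998
[[0.5680000185966492, 0.31700000166893005], [0.6209999918937683, 0.06199999898672104], [0.8209999799728394, 0.10400000214576721], [0.7670000195503235, 0.35899999737739563]]
[483. 119.] 777 [12. 12. 12.] ctr [ 0.779 -0.594] size [0.173 0.075] axis -153.0 zmax 0.068
[345. 124.] 768 [88. 93. 98.] ctr [ 0.781 -0.208] size [0.199 0.046] axis 87.0 zmax 0.025
[419. 159.] 167 [67. 70. 70.] ctr [ 0.673 -0.394] size [0.061 0.027] axis -139.0 zmax 0.065
[372. 174.] 444 [67. 66. 65.] ctr [ 0.634 -0.262] size [0.063 0.061] axis 137.0 zmax 0.037
[339. 177.] 390 [46. 48. 48.] ctr [ 0.625 -0.166] size [0.056 0.058] axis 131.0 zmax 0.055
[289. 193.] 371 [ 49.  71. 105.] ctr [ 0.586 -0.028] size [0.036 0.094] axis 157.0 zmax 0.023
[419. 207.] 335 [135.  55.  23.] ctr [ 0.539 -0.387] size [0.049 0.063] axis 78.0 zmax 0.039
[375. 212.] 376 [178. 184. 183.] ctr [ 0.53  -0.267] size [0.036 0.096] axis 112.0 zmax 0.023
[377. 250.] 339 [141. 145. 145.] ctr [ 0.424 -0.263] size [0.067 0.047] axis -158.0 zmax 0.039
[418. 249.] 349 [135. 139. 139.] ctr [ 0.425 -0.377] size [0.058 0.051] axis 58.0 zmax 0.039
[337. 251.] 317 [131. 135. 135.] ctr [ 0.422 -0.152] size [0.048 0.06 ] axis 83.0 zmax 0.039
[433. 287.] 357 [113.  89. 169.] ctr [ 0.32  -0.411] size [0.05  0.061] axis 80.0 zmax 0.039
```

Run:
```python
from h import *
a=np.radians(11.87); o=np.array([0.6943,0.2107])
for n in("top","scene"):
    f=dict(np.load(n+"0.npz")); P=pts(f)
    d=P[...,:2]-o; x=d[...,0]*np.cos(a)+d[...,1]*np.sin(a); y=-d[...,0]*np.sin(a)+d[...,1]*np.cos(a); z=P[...,2]
    print(n,"profile in y of groove")
    for lo,hi in((-.082,-.068),(-.066,-.05)):
        print([ (round(float(np.nanmean(z[k]))*1000),int(k.sum())) for yy in np.arange(-.13,.13,.013) for k in [(x>lo)&(x<hi)&(y>yy)&(y<yy+.013)&(z>.1)]])
    print("profile x",[ (round(xx*1000),round(float(np.nanmean(z[k]))*1000)) for xx in np.arange(-.11,.1,.008) for k in [(x>xx)&(x<xx+.008)&(abs(y)<.1)&(z>.1)&(z<.16)]])
    # bar
    k=(x<-.11)&(x>-.16)&(abs(y)<.07)&(z>.08)&(z<.12); print("bar",k.sum(),np.nanmean(x[k]),np.nanmean(y[k]),np.nanmean(z[k]), np.nanmin(y[k]),np.nanmax(y[k]))
f=dict(np.load("top0.npz")); im=f["frame"][90:230,125:275]; im=cv2.convertScaleAbs(im,alpha=3); cv2.imwrite("pics/box.png",cv2.resize(im,None,fx=4,fy=4,interpolation=cv2.INTER_CUBIC))
```

```text
top profile in y of groove
[(140, 27), (135, 27), (130, 26), (130, 26), (130, 27), (129, 26), (131, 27), (131, 26), (130, 27), (130, 26), (130, 28), (129, 27), (130, 26), (131, 26), (131, 28), (119, 22), (118, 26), (118, 26), (130, 38), (140, 27)]
[(141, 31), (136, 29), (130, 30), (131, 29), (131, 32), (130, 30), (131, 32), (129, 30), (131, 31), (129, 29), (129, 29), (130, 32), (131, 30), (131, 31), (131, 30), (119, 28), (119, 27), (117, 31), (128, 40), (139, 33)]
profile x [(-110, 114), (-102, 135), (-94, 139), (-86, 129), (-78, 128), (-70, 128), (-62, 128), (-54, 129), (-46, 138), (-38, 140), (-30, 140), (-22, 140), (-14, 140), (-6, 140), (2, 141), (10, 140), (18, 140), (26, 141), (34, 140), (42, 140), (50, 140), (58, 140), (66, 141), (74, 140), (82, 140), (90, 140), (98, 139)]
bar 560 -0.13196629524045211 -5.830186330763836e-05 0.10570008637558126 -0.06959691628769414 0.06961868139007905
scene profile in y of groove
[(138, 7), (138, 15), (131, 21), (129, 13), (128, 15), (129, 12), (127, 17), (128, 15), (128, 17), (129, 15), (129, 17), (129, 13), (129, 15), (129, 16), (129, 14), (124, 24), (117, 17), (115, 12), (118, 9), (138, 15)]
[(138, 6), (137, 16), (132, 23), (127, 15), (129, 12), (129, 18), (127, 14), (129, 15), (130, 13), (128, 17), (129, 17), (127, 17), (129, 17), (129, 18), (128, 17), (125, 20), (116, 6), (118, 9), (115, 2), (139, 19)]
profile x [(-110, 132), (-102, 137), (-94, 134), (-86, 129), (-78, 126), (-70, 126), (-62, 128), (-54, 130), (-46, 137), (-38, 138), (-30, 138), (-22, 139), (-14, 139), (-6, 138), (2, 138), (10, 139), (18, 138), (26, 139), (34, 138), (42, 138), (50, 140), (58, 139), (66, 139), (74, 140), (82, 138), (90, 137), (98, 122)]
bar 153 -0.1465927786125247 0.008698386023739572 0.10143341429712148 -0.05788067339553387 0.06752025691622719
```

View pics/box.png

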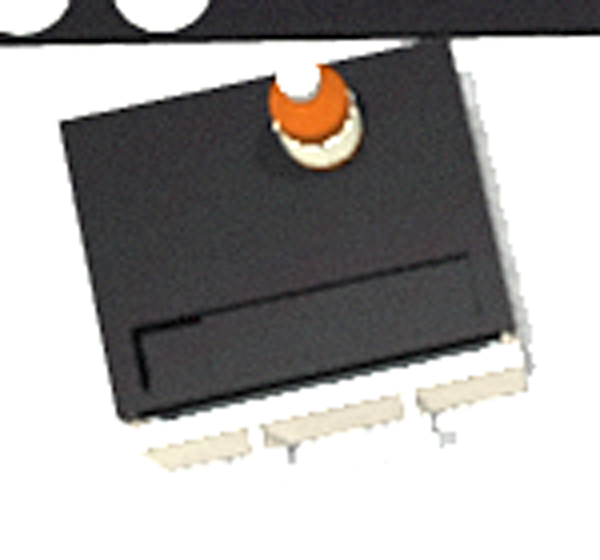

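Both depth views show the recess at box y ≈ +0.065 to +0.108, and the crop shows the darker groove edge at that same left end. I'll move above it with the fingers shut.

arm_command(rows=[{"x":0.618,"y":-0.445,"rz":-0.53},{"x":0.618,"y":-0.445,"rz":-0.53},{"x":0.618,"y":-0.445,"rz":-0.53},{"x":0.618,"y":-0.445,"rz":-0.53},{"x":0.618,"y":-0.445,"rz":-0.53},{"x":0.618,"y":-0.445,"rz":-0.53},{"x":0.618,"y":-0.445,"rz":-0.53},{"x":0.618,"y":-0.445,"rz":-0.53},{"x":0.618,"y":-0.445,"rz":-0.53},{"x":0.618,"y":-0.445,"rz":-0.53},{"x":0.618,"y":-0.445,"rz":-0.53},{"x":0.618,"y":-0.445,"rz":-0.53}], claw=1)

```text
invalid input
```

arm_command(rows=[{"z":-0.8},{"z":-0.2},{},{}])

```text
invalid input
```

arm_command(rows=[{"x":0.618,"y":-0.445,"z":0,"rx":0,"ry":0,"rz":-0.53},{"x":0.618,"y":-0.445,"z":0,"rx":0,"ry":0,"rz":-0.53},{"x":0.618,"y":-0.445,"z":0,"rx":0,"ry":0,"rz":-0.53},{"x":0.618,"y":-0.445,"z":0,"rx":0,"ry":0,"rz":-0.53},{"x":0.618,"y":-0.445,"z":0,"rx":0,"ry":0,"rz":-0.53},{"x":0.618,"y":-0.445,"z":0,"rx":0,"ry":0,"rz":-0.53},{"x":0.618,"y":-0.445,"z":0,"rx":0,"ry":0,"rz":-0.53},{"x":0.618,"y":-0.445,"z":0,"rx":0,"ry":0,"rz":-0.53},{"x":0.618,"y":-0.445,"z":0,"rx":0,"ry":0,"rz":-0.53},{"x":0.618,"y":-0.445,"z":0,"rx":0,"ry":0,"rz":-0.53},{"x":0.618,"y":-0.445,"z":0,"rx":0,"ry":0,"rz":-0.53},{"x":0.618,"y":-0.445,"z":0,"rx":0,"ry":0,"rz":-0.53}], claw=1)

```text
time: 1.3
tcp_pos: [0.6125, 0.2815, 0.2306]
ee_rot: [179.9, -0.0, -78.5]
contact_force: [0.1, 0.2, 0.9]
gripper_width: -0.0002
```

arm_command(rows=[{"x":0,"y":0,"z":-0.9,"rx":0,"ry":0,"rz":0},{"x":0,"y":0,"z":-0.8,"rx":0,"ry":0,"rz":0},{"x":0,"y":0,"z":-0.16,"rx":0,"ry":0,"rz":0},{"x":0,"y":0,"z":-0.1,"rx":0,"ry":0,"rz":0},{"x":0,"y":0,"z":-0.1,"rx":0,"ry":0,"rz":0},{"x":0,"y":0,"z":0,"rx":0,"ry":0,"rz":0},{"x":0,"y":0,"z":0,"rx":0,"ry":0,"rz":0}])

```text
time: 2.0
tcp_pos: [0.612, 0.2831, 0.1302]
ee_rot: [-179.9, 0.1, -78.3]
contact_force: [-0.5, 0.8, -0.2]
gripper_width: 0.0005
```

Now at floor level. I'll feel downward: past 0.125 with no force would mean I'm over the recess.

arm_command(rows=[{"x":0,"y":0,"z":-0.1,"rx":0,"ry":0,"rz":0},{"x":0,"y":0,"z":-0.06,"rx":0,"ry":0,"rz":0},{"x":0,"y":0,"z":0,"rx":0,"ry":0,"rz":0}])

```text
time: 2.3
tcp_pos: [0.6112, 0.2825, 0.1196]
ee_rot: [179.9, -0.0, -78.3]
contact_force: [0.1, -0.5, -1.0]
gripper_width: -0.0
```

arm_command(rows=[{"x":0,"y":0,"z":-0.06,"rx":0,"ry":0,"rz":0},{"x":0,"y":0,"z":-0.06,"rx":0,"ry":0,"rz":0},{"x":0,"y":0,"z":-0.04,"rx":0,"ry":0,"rz":0},{"x":0,"y":0,"z":0,"rx":0,"ry":0,"rz":0}])

```text
time: 2.7
tcp_pos: [0.6115, 0.2826, 0.1142]
ee_rot: [-179.9, -0.0, -78.3]
contact_force: [-3.8, -1.6, 6.0]
gripper_width: -0.0002
```

arm_command(rows=[{"x":0,"y":0,"z":-0.06,"rx":0,"ry":0,"rz":0},{"x":0,"y":0,"z":-0.02,"rx":0,"ry":0,"rz":0},{"x":0,"y":0,"z":0,"rx":0,"ry":0,"rz":0},{"x":0,"y":0,"z":0,"rx":0,"ry":0,"rz":0}])

```text
time: 3.1
tcp_pos: [0.6117, 0.2826, 0.1101]
ee_rot: [-179.9, -0.0, -78.3]
contact_force: [-3.6, -1.8, 6.4]
gripper_width: 0.0001
```

```bash
cat >> h.py <<'E'
A=np.radians(11.87); O=np.array([0.6943,0.2107])
def boxp(P):
    d=P[...,:2]-O; return d[...,0]*np.cos(A)+d[...,1]*np.sin(A), -d[...,0]*np.sin(A)+d[...,1]*np.cos(A), P[...,2]
def bar(f):
    x,y,z=boxp(pts(f)); k=(x<-.08)&(x>-.33)&(abs(y)<.04)&(z>.095)&(z<.125)
    h,e=np.histogram(x[k],bins=np.arange(-.33,-.07,.01)); print("x hist",[(round(e[i],2),int(h[i])) for i in range(len(h)) if h[i]])
    h,e=np.histogram(y[k],bins=5)
E
python3 - <<'E'
from h import *
f=grab("top"); bar(f); bar(dict(np.load("top0.npz"))); cv2.imwrite("pics/t1.png",f["frame"])
E
```

```text
x hist [(np.float64(-0.2), 48), (np.float64(-0.19), 83), (np.float64(-0.16), 77), (np.float64(-0.15), 104), (np.float64(-0.14), 1), (np.float64(-0.11), 15), (np.float64(-0.1), 8), (np.float64(-0.09), 1)]
x hist [(np.float64(-0.16), 110), (np.float64(-0.15), 16), (np.float64(-0.12), 144), (np.float64(-0.11), 63), (np.float64(-0.1), 6), (np.float64(-0.09), 3)]
```

arm_command(rows=[{"x":0,"y":0,"z":0.6,"rx":0,"ry":0,"rz":0},{"x":0,"y":0,"z":0.8,"rx":0,"ry":0,"rz":0},{"x":-0.5,"y":-0.55,"z":0,"rx":0,"ry":0,"rz":0},{"x":-0.5,"y":-0.55,"z":0,"rx":0,"ry":0,"rz":0},{"x":-0.5,"y":-0.55,"z":0,"rx":0,"ry":0,"rz":0},{"x":-0.55,"y":-0.55,"z":0,"rx":0,"ry":0,"rz":0}], claw=0.45)

```text
time: 3.75
tcp_pos: [0.5081, 0.1715, 0.178]
ee_rot: [180.0, -0.0, -78.3]
contact_force: [-0.4, 0.3, 1.4]
gripper_width: 0.0233
```

Run:
```python
from h import *
st()
for n in("top","scene"):
    f=grab(n); x,y,z=boxp(pts(f)); k=(x<-.172)&(x>-.215)&(abs(y)<.055)&(z>.095)&(z<.125)
    print(n,k.sum(),np.mean(x[k]),np.median(x[k]),np.percentile(x[k],[5,95]),np.mean(z[k]))
    bar(f)
```

```text
{'time': 3.75, 'tcp_pos': [0.508, 0.172, 0.178], 'ee_rot': [179.994, -0.006, -78.318], 'contact_force': [-0.411, 0.33, 1.404], 'gripper_width': 0.023, 'joint_positions': [40.152, -7.444, -10.113, 0.002, -87.339, -28.471]}
top 84 -0.18735384752378267 -0.18858627716786724 [-0.19328629 -0.17750293] 0.10407637058763021
x hist [(np.float64(-0.2), 20), (np.float64(-0.19), 28), (np.float64(-0.16), 9), (np.float64(-0.15), 14), (np.float64(-0.11), 3), (np.float64(-0.1), 1)]
scene 104 -0.18303600727729188 -0.18267114498567943 [-0.18841853 -0.17817217] 0.10173674380323838
x hist [(np.float64(-0.2), 1), (np.float64(-0.19), 65), (np.float64(-0.18), 10), (np.float64(-0.17), 2), (np.float64(-0.16), 11), (np.float64(-0.15), 82), (np.float64(-0.14), 62), (np.float64(-0.1), 1), (np.float64(-0.09), 15)]
```

arm_command(rows=[{"x":0.06,"y":0.01,"z":-0.6,"rx":0,"ry":0,"rz":0},{"x":0,"y":0,"z":-0.4,"rx":0,"ry":0,"rz":0},{"x":0,"y":0,"z":-0.4,"rx":0,"ry":0,"rz":0},{"x":0,"y":0,"z":-0.4,"rx":0,"ry":0,"rz":0},{"x":0,"y":0,"z":0,"rx":0,"ry":0,"rz":0}])

```text
time: 4.35
tcp_pos: [0.5106, 0.1725, 0.085]
ee_rot: [179.7, -0.1, -78.3]
contact_force: [-0.0, -0.6, -0.3]
gripper_width: 0.0232
```

arm_command(rows=[{"x":0,"y":0,"z":0,"rx":0,"ry":0,"rz":0},{"x":0,"y":0,"z":0,"rx":0,"ry":0,"rz":0},{"x":0,"y":0,"z":0,"rx":0,"ry":0,"rz":0}], claw=1, grip_force=40)

```text
time: 4.65
tcp_pos: [0.5122, 0.1731, 0.0887]
ee_rot: [-180.0, 0.0, -78.3]
contact_force: [0.9, -0.3, -4.2]
gripper_width: 0.0092
```

arm_command(rows=[{"x":-0.235,"y":-0.0495,"z":0,"rx":0,"ry":0,"rz":0},{"x":-0.235,"y":-0.0495,"z":0,"rx":0,"ry":0,"rz":0},{"x":-0.235,"y":-0.0495,"z":0,"rx":0,"ry":0,"rz":0},{"x":-0.235,"y":-0.0495,"z":0,"rx":0,"ry":0,"rz":0},{"x":-0.235,"y":-0.0495,"z":0,"rx":0,"ry":0,"rz":0},{"x":-0.235,"y":-0.0495,"z":0,"rx":0,"ry":0,"rz":0},{"x":-0.235,"y":-0.0495,"z":0,"rx":0,"ry":0,"rz":0},{"x":-0.1,"y":-0.02,"z":0,"rx":0,"ry":0,"rz":0},{"x":0,"y":0,"z":0,"rx":0,"ry":0,"rz":0}])

```text
time: 5.55
tcp_pos: [0.4243, 0.1549, 0.0886]
ee_rot: [-180.0, 0.0, -78.3]
contact_force: [-0.4, -0.8, -3.6]
gripper_width: 0.0097
```

arm_command(rows=[{"x":-0.06,"y":-0.012,"z":0,"rx":0,"ry":0,"rz":0},{"x":-0.06,"y":-0.012,"z":0,"rx":0,"ry":0,"rz":0},{"x":-0.06,"y":-0.012,"z":0,"rx":0,"ry":0,"rz":0},{"x":0,"y":0,"z":0,"rx":0,"ry":0,"rz":0}])

```text
time: 5.95
tcp_pos: [0.4187, 0.1538, 0.0887]
ee_rot: [-179.5, 0.0, -78.3]
contact_force: [18.6, 0.7, -13.7]
gripper_width: 0.009
```

arm_command(rows=[{"x":0.04,"y":0.01,"z":0,"rx":0,"ry":0,"rz":0},{"x":0,"y":0,"z":0,"rx":0,"ry":0,"rz":0},{"x":0,"y":0,"z":0.4,"rx":0,"ry":0,"rz":0},{"x":0,"y":0,"z":0.6,"rx":0,"ry":0,"rz":0},{"x":0,"y":0,"z":0.8,"rx":0,"ry":0,"rz":0},{"x":0,"y":0,"z":0.7,"rx":0,"ry":0,"rz":0}], claw=0.45)

```text
time: 6.55
tcp_pos: [0.4178, 0.1533, 0.2158]
ee_rot: [-179.9, 0.0, -78.3]
contact_force: [-1.0, 0.0, 0.0]
gripper_width: 0.0239
```

arm_command(rows=[{"x":0,"y":-0.8,"z":0,"rx":0,"ry":0,"rz":-0.31},{"x":0,"y":-0.8,"z":0,"rx":0,"ry":0,"rz":-0.31},{"x":0,"y":-0.8,"z":0,"rx":0,"ry":0,"rz":-0.31},{"x":0,"y":-0.8,"z":0,"rx":0,"ry":0,"rz":-0.31},{"x":0,"y":-0.8,"z":0,"rx":0,"ry":0,"rz":-0.31},{"x":0,"y":-0.8,"z":0,"rx":0,"ry":0,"rz":-0.31},{"x":0,"y":-0.8,"z":0,"rx":0,"ry":0,"rz":-0.31},{"x":0,"y":-0.5,"z":0,"rx":0,"ry":0,"rz":0}], claw=-1)

```text
time: 7.35
tcp_pos: [0.4173, -0.1538, 0.2141]
ee_rot: [-180.0, -0.0, -97.1]
contact_force: [-0.6, 0.2, 0.3]
gripper_width: 0.0854
```

```bash
cat >> h.py <<'E'
def bits(f,lo=.008):
    P=pts(f); Z=P[...,2]; im=f["frame"]; hsv=cv2.cvtColor(im,cv2.COLOR_BGR2HSV)
    m=((Z>lo)&(Z<0.07)).astype(np.uint8); m[:,:265]=0; m[:140]=0;m[320:]=0; m[:,450:]=0
    n,l,s,c=cv2.connectedComponentsWithStats(m)
    for i in range(1,n):
        if s[i,4]<60: continue
        q=P[l==i]; r=cv2.minAreaRect(q[:,:2].astype(np.float32))
        d=q[:,:2]-q[:,:2].mean(0); w,v=np.linalg.eigh(d.T@d)
        print(c[i].round(),s[i,4],im[l==i].mean(0).round(),"ctr",np.round(r[0],3),"size",np.round(r[1],3),"axis",np.degrees(np.arctan2(v[1,1],v[0,1])).round(),"zmax",np.nanpercentile(q[:,2],95).round(3))
E
python3 - <<'E'
from h import *
st(); f=grab("top"); bits(f); bar(f); cv2.imwrite("pics/t2.png",f["frame"]); f=grab("scene"); bar(f)
E
```

```text
{'time': 7.35, 'tcp_pos': [0.417, -0.154, 0.214], 'ee_rot': [-179.951, -0.012, -97.131], 'contact_force': [-0.587, 0.189, 0.339], 'gripper_width': 0.085, 'joint_positions': [6.008, -22.259, -18.432, 0.023, -93.782, -13.138]}
[419. 159.] 173 [76. 79. 79.] ctr [ 0.673 -0.394] size [0.062 0.028] axis -138.0 zmax 0.067
[373. 174.] 443 [76. 74. 74.] ctr [ 0.635 -0.261] size [0.063 0.062] axis 133.0 zmax 0.036
[339. 177.] 391 [52. 55. 55.] ctr [ 0.625 -0.166] size [0.055 0.056] axis 122.0 zmax 0.055
[289. 193.] 366 [ 54.  79. 117.] ctr [ 0.586 -0.028] size [0.035 0.094] axis 156.0 zmax 0.022
[419. 207.] 333 [150.  62.  26.] ctr [ 0.539 -0.388] size [0.049 0.063] axis 74.0 zmax 0.039
[418. 249.] 350 [150. 154. 154.] ctr [ 0.424 -0.376] size [0.06  0.051] axis 59.0 zmax 0.04
[433. 287.] 359 [126. 100. 186.] ctr [ 0.32 -0.41] size [0.05  0.062] axis 81.0 zmax 0.039
x hist [(np.float64(-0.29), 41), (np.float64(-0.28), 12), (np.float64(-0.25), 54), (np.float64(-0.24), 26), (np.float64(-0.11), 16), (np.float64(-0.1), 6), (np.float64(-0.09), 3)]
x hist [(np.float64(-0.29), 20), (np.float64(-0.28), 53), (np.float64(-0.27), 3), (np.float64(-0.26), 3), (np.float64(-0.25), 34), (np.float64(-0.24), 104), (np.float64(-0.23), 9), (np.float64(-0.09), 6)]
```

View pics/t2.png

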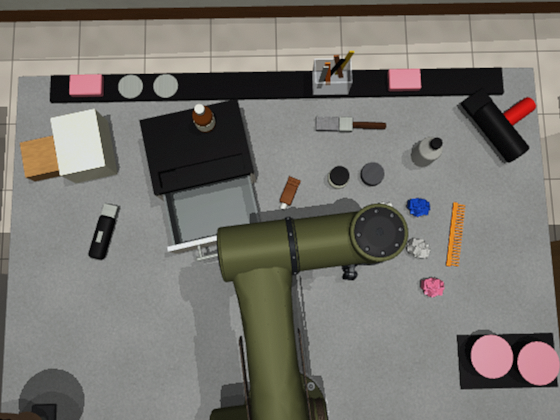

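The drawer is open, its light interior visible around (212,208). The arm hides the wads. Descending on the first wad.

arm_command(rows=[{"x":0.09,"y":0.03,"z":-0.8,"rx":0,"ry":0,"rz":0},{"x":0,"y":0,"z":-0.8,"rx":0,"ry":0,"rz":0},{"x":0,"y":0,"z":-0.8,"rx":0,"ry":0,"rz":0},{"x":0,"y":0,"z":-0.8,"rx":0,"ry":0,"rz":0},{"x":0,"y":0,"z":-0.5,"rx":0,"ry":0,"rz":0},{"x":0,"y":0,"z":-0.4,"rx":0,"ry":0,"rz":0},{"x":0,"y":0,"z":0,"rx":0,"ry":0,"rz":0}], claw=-1)

```text
time: 8.15
tcp_pos: [0.4204, -0.1493, 0.0058]
ee_rot: [179.7, -0.0, -96.9]
contact_force: [0.4, -0.4, -0.5]
gripper_width: 0.0854
```

arm_command(rows=[{"x":0,"y":0,"z":0,"rx":0,"ry":0,"rz":0},{"x":0,"y":0,"z":0,"rx":0,"ry":0,"rz":0},{"x":0,"y":0,"z":0,"rx":0,"ry":0,"rz":0},{"x":0,"y":0,"z":0,"rx":0,"ry":0,"rz":0}], claw=1, grip_force=40)

```text
time: 8.55
tcp_pos: [0.4236, -0.1501, 0.0103]
ee_rot: [-179.8, 0.0, -96.9]
contact_force: [-1.7, 1.6, 7.1]
gripper_width: 0.0438
```

arm_command(rows=[{"x":0,"y":0,"z":0.5,"rx":0,"ry":0,"rz":0},{"x":0,"y":0,"z":0.8,"rx":0,"ry":0,"rz":0},{"x":0,"y":0,"z":0.8,"rx":0,"ry":0,"rz":0},{"x":0,"y":0,"z":0.8,"rx":0,"ry":0,"rz":0},{"x":0,"y":0,"z":0.5,"rx":0,"ry":0,"rz":0}])

```text
time: 9.05
tcp_pos: [0.4229, -0.1503, 0.1822]
ee_rot: [-179.7, 0.0, -97.0]
contact_force: [0.0, 0.4, -0.6]
gripper_width: 0.0439
```

arm_command(rows=[{"x":0.211,"y":0.878,"z":0,"rx":0,"ry":0,"rz":0},{"x":0.211,"y":0.878,"z":0,"rx":0,"ry":0,"rz":0},{"x":0.211,"y":0.878,"z":0,"rx":0,"ry":0,"rz":0},{"x":0.211,"y":0.878,"z":0,"rx":0,"ry":0,"rz":0},{"x":0.211,"y":0.878,"z":0,"rx":0,"ry":0,"rz":0},{"x":0.211,"y":0.878,"z":0,"rx":0,"ry":0,"rz":0},{"x":0.211,"y":0.878,"z":0,"rx":0,"ry":0,"rz":0},{"x":0.211,"y":0.878,"z":0,"rx":0,"ry":0,"rz":0},{"x":0.211,"y":0.878,"z":0,"rx":0,"ry":0,"rz":0},{"x":0,"y":0,"z":0,"rx":0,"ry":0,"rz":0}])

```text
time: 10.05
tcp_pos: [0.5171, 0.249, 0.1765]
ee_rot: [179.9, -0.1, -96.8]
contact_force: [-0.5, 0.3, -0.3]
gripper_width: 0.0436
```

arm_command(rows=[{"x":0,"y":0,"z":-0.8,"rx":0,"ry":0,"rz":0},{"x":0,"y":0,"z":-0.8,"rx":0,"ry":0,"rz":0},{"x":0,"y":0,"z":-0.8,"rx":0,"ry":0,"rz":0},{"x":0,"y":0,"z":-0.3,"rx":0,"ry":0,"rz":0},{"x":0,"y":0,"z":0,"rx":0,"ry":0,"rz":0}])

```text
time: 10.55
tcp_pos: [0.5162, 0.2439, 0.0414]
ee_rot: [179.8, -0.2, -97.0]
contact_force: [-0.5, -0.6, 0.3]
gripper_width: 0.0438
```

arm_command(rows=[{"x":0,"y":0,"z":0,"rx":0,"ry":0,"rz":0},{"x":0,"y":0,"z":0,"rx":0,"ry":0,"rz":0},{"x":0,"y":0,"z":0.6,"rx":0,"ry":0,"rz":0},{"x":0,"y":0,"z":0.8,"rx":0,"ry":0,"rz":0},{"x":0,"y":0,"z":0.8,"rx":0,"ry":0,"rz":0},{"x":0,"y":0,"z":0.6,"rx":0,"ry":0,"rz":0}], claw=-0.4)

```text
time: 11.15
tcp_pos: [0.5184, 0.2455, 0.189]
ee_rot: [-179.7, 0.3, -97.0]
contact_force: [-0.1, 0.8, 0.6]
gripper_width: 0.0598
```

Run:
```python
from h import *
st(); f=grab("top"); bits(f); cv2.imwrite("pics/t3.png",f["frame"])
```

```text
{'time': 11.15, 'tcp_pos': [0.518, 0.246, 0.189], 'ee_rot': [-179.694, 0.255, -96.96], 'contact_force': [-0.099, 0.758, 0.571], 'gripper_width': 0.06, 'joint_positions': [45.428, -2.112, -3.984, 0.087, -87.74, -52.392]}
[419. 159.] 176 [77. 81. 81.] ctr [ 0.673 -0.394] size [0.062 0.028] axis -138.0 zmax 0.068
[373. 174.] 444 [77. 75. 75.] ctr [ 0.635 -0.262] size [0.061 0.065] axis 133.0 zmax 0.036
[339. 177.] 388 [52. 55. 55.] ctr [ 0.63  -0.165] size [0.067 0.057] axis 145.0 zmax 0.055
[289. 193.] 368 [ 55.  80. 119.] ctr [ 0.586 -0.028] size [0.036 0.094] axis 157.0 zmax 0.022
[419. 207.] 336 [151.  63.  26.] ctr [ 0.539 -0.387] size [0.05  0.064] axis 75.0 zmax 0.039
[375. 212.] 378 [198. 204. 203.] ctr [ 0.529 -0.268] size [0.039 0.095] axis 112.0 zmax 0.023
[377. 250.] 337 [159. 163. 163.] ctr [ 0.422 -0.263] size [0.069 0.045] axis -158.0 zmax 0.039
[418. 249.] 356 [151. 155. 155.] ctr [ 0.424 -0.376] size [0.06  0.052] axis 59.0 zmax 0.039
[433. 287.] 361 [128. 101. 188.] ctr [ 0.319 -0.411] size [0.051 0.063] axis 78.0 zmax 0.039
```

arm_command(rows=[{"x":-0.173,"y":-0.925,"z":0,"rx":0,"ry":0,"rz":-0.645},{"x":-0.173,"y":-0.925,"z":0,"rx":0,"ry":0,"rz":-0.645},{"x":-0.173,"y":-0.925,"z":0,"rx":0,"ry":0,"rz":-0.645},{"x":-0.173,"y":-0.925,"z":0,"rx":0,"ry":0,"rz":-0.645},{"x":-0.173,"y":-0.925,"z":0,"rx":0,"ry":0,"rz":-0.645},{"x":-0.173,"y":-0.925,"z":0,"rx":0,"ry":0,"rz":-0.645},{"x":-0.173,"y":-0.925,"z":0,"rx":0,"ry":0,"rz":-0.645},{"x":-0.173,"y":-0.925,"z":0,"rx":0,"ry":0,"rz":-0.645},{"x":-0.173,"y":-0.925,"z":0,"rx":0,"ry":0,"rz":-0.645},{"x":-0.173,"y":-0.925,"z":0,"rx":0,"ry":0,"rz":-0.645},{"x":-0.173,"y":-0.925,"z":0,"rx":0,"ry":0,"rz":-0.645},{"x":0,"y":0,"z":0,"rx":0,"ry":0,"rz":0}], claw=-1)

```text
time: 12.4
tcp_pos: [0.4208, -0.2683, 0.185]
ee_rot: [-179.9, 0.1, -158.5]
contact_force: [0.3, -0.2, -0.2]
gripper_width: 0.0851
```

arm_command(rows=[{"x":0.03,"y":0.09,"z":-0.8,"rx":0,"ry":0,"rz":0},{"x":0,"y":0,"z":-0.8,"rx":0,"ry":0,"rz":0},{"x":0,"y":0,"z":-0.8,"rx":0,"ry":0,"rz":0},{"x":0,"y":0,"z":-0.6,"rx":0,"ry":0,"rz":0},{"x":0,"y":0,"z":-0.5,"rx":0,"ry":0,"rz":0},{"x":0,"y":0,"z":0,"rx":0,"ry":0,"rz":0}])

```text
time: 13.0
tcp_pos: [0.4221, -0.2583, 0.006]
ee_rot: [179.8, -0.2, -157.9]
contact_force: [-1.0, 0.3, 0.1]
gripper_width: 0.0856
```

arm_command(rows=[{"x":0,"y":0,"z":0,"rx":0,"ry":0,"rz":0},{"x":0,"y":0,"z":0,"rx":0,"ry":0,"rz":0},{"x":0,"y":0,"z":0,"rx":0,"ry":0,"rz":0},{"x":0,"y":0,"z":0,"rx":0,"ry":0,"rz":0}], claw=1)

```text
time: 13.4
tcp_pos: [0.4249, -0.2596, 0.0105]
ee_rot: [-179.9, 0.2, -157.9]
contact_force: [-0.2, 1.9, 7.1]
gripper_width: 0.0412
```

arm_command(rows=[{"x":0,"y":0,"z":0.5,"rx":0,"ry":0,"rz":0},{"x":0,"y":0,"z":0.8,"rx":0,"ry":0,"rz":0},{"x":0,"y":0,"z":0.8,"rx":0,"ry":0,"rz":0},{"x":0,"y":0,"z":0.8,"rx":0,"ry":0,"rz":0},{"x":0,"y":0,"z":0.5,"rx":0,"ry":0,"rz":0}])

```text
time: 13.9
tcp_pos: [0.4242, -0.2596, 0.1823]
ee_rot: [-179.8, 0.2, -157.9]
contact_force: [0.3, 0.6, -0.3]
gripper_width: 0.0414
```

arm_command(rows=[{"x":0.226,"y":0.834,"z":0,"rx":0,"ry":0,"rz":0},{"x":0.226,"y":0.834,"z":0,"rx":0,"ry":0,"rz":0},{"x":0.226,"y":0.834,"z":0,"rx":0,"ry":0,"rz":0},{"x":0.226,"y":0.834,"z":0,"rx":0,"ry":0,"rz":0},{"x":0.226,"y":0.834,"z":0,"rx":0,"ry":0,"rz":0},{"x":0.226,"y":0.834,"z":0,"rx":0,"ry":0,"rz":0},{"x":0.226,"y":0.834,"z":0,"rx":0,"ry":0,"rz":0},{"x":0.226,"y":0.834,"z":0,"rx":0,"ry":0,"rz":0},{"x":0.226,"y":0.834,"z":0,"rx":0,"ry":0,"rz":0},{"x":0.226,"y":0.834,"z":0,"rx":0,"ry":0,"rz":0},{"x":0,"y":0,"z":0,"rx":0,"ry":0,"rz":0}])

```text
time: 15.0
tcp_pos: [0.5366, 0.1617, 0.1771]
ee_rot: [180.0, -0.1, -157.7]
contact_force: [-0.2, 0.6, -0.2]
gripper_width: 0.0414
```

arm_command(rows=[{"x":0,"y":0,"z":-0.8,"rx":0,"ry":0,"rz":0},{"x":0,"y":0,"z":-0.8,"rx":0,"ry":0,"rz":0},{"x":0,"y":0,"z":-0.8,"rx":0,"ry":0,"rz":0},{"x":0,"y":0,"z":-0.2,"rx":0,"ry":0,"rz":0},{"x":0,"y":0,"z":0,"rx":0,"ry":0,"rz":0}])

```text
time: 15.5
tcp_pos: [0.5359, 0.157, 0.0474]
ee_rot: [-180.0, -0.2, -157.9]
contact_force: [-0.8, 0.4, -0.5]
gripper_width: 0.0414
```

arm_command(rows=[{"x":0,"y":0,"z":0,"rx":0,"ry":0,"rz":0},{"x":0,"y":0,"z":0,"rx":0,"ry":0,"rz":0},{"x":0,"y":0,"z":0.6,"rx":0,"ry":0,"rz":0},{"x":0,"y":0,"z":0.8,"rx":0,"ry":0,"rz":0},{"x":0,"y":0,"z":0.8,"rx":0,"ry":0,"rz":0},{"x":0,"y":0,"z":0.5,"rx":0,"ry":0,"rz":0}], claw=-0.4)

```text
time: 16.1
tcp_pos: [0.5379, 0.1581, 0.1894]
ee_rot: [180.0, 0.4, -157.9]
contact_force: [0.2, 0.1, -0.4]
gripper_width: 0.0596
```

Run:
```python
from h import *
st(); f=grab("top"); bits(f); g=grab("scene"); cv2.imwrite("pics/t4.png",np.hstack([f["frame"][60:330,130:470],cv2.resize(g["frame"][180:360,180:380],(300,270))]))
```

```text
{'time': 16.1, 'tcp_pos': [0.538, 0.158, 0.189], 'ee_rot': [179.975, 0.425, -157.939], 'contact_force': [0.216, 0.084, -0.391], 'gripper_width': 0.06, 'joint_positions': [36.953, -4.13, -5.882, 0.086, -87.831, -104.895]}
[419. 159.] 170 [75. 79. 78.] ctr [ 0.673 -0.393] size [0.061 0.025] axis -139.0 zmax 0.068
[373. 174.] 441 [76. 74. 73.] ctr [ 0.635 -0.261] size [0.061 0.064] axis 135.0 zmax 0.036
[339. 177.] 393 [52. 55. 54.] ctr [ 0.625 -0.166] size [0.057 0.055] axis 125.0 zmax 0.055
[289. 193.] 369 [ 54.  79. 117.] ctr [ 0.587 -0.026] size [0.038 0.094] axis 156.0 zmax 0.023
[419. 207.] 336 [149.  62.  26.] ctr [ 0.54  -0.386] size [0.05  0.065] axis 76.0 zmax 0.038
[375. 212.] 377 [195. 201. 200.] ctr [ 0.531 -0.267] size [0.035 0.095] axis 112.0 zmax 0.024
[418. 249.] 350 [149. 154. 154.] ctr [ 0.425 -0.376] size [0.061 0.051] axis 59.0 zmax 0.039
[433. 287.] 359 [126.  99. 186.] ctr [ 0.321 -0.411] size [0.053 0.061] axis 78.0 zmax 0.04
```

View pics/t4.png

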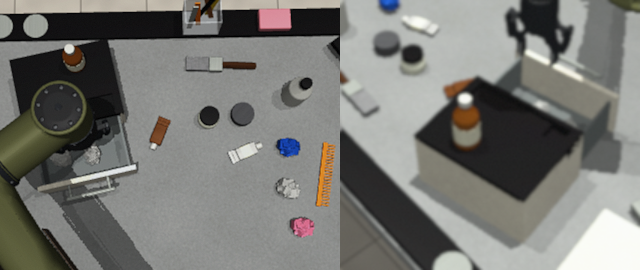

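One wad shows in the open drawer at crop (92,155). The table now holds one wad and the tube. On to the third wad.

arm_command(rows=[{"x":-0.188,"y":-0.89,"z":0,"rx":0,"ry":0,"rz":0.35},{"x":-0.188,"y":-0.89,"z":0,"rx":0,"ry":0,"rz":0.35},{"x":-0.188,"y":-0.89,"z":0,"rx":0,"ry":0,"rz":0.35},{"x":-0.188,"y":-0.89,"z":0,"rx":0,"ry":0,"rz":0.35},{"x":-0.188,"y":-0.89,"z":0,"rx":0,"ry":0,"rz":0.35},{"x":-0.188,"y":-0.89,"z":0,"rx":0,"ry":0,"rz":0.35},{"x":-0.188,"y":-0.89,"z":0,"rx":0,"ry":0,"rz":0.35},{"x":-0.188,"y":-0.89,"z":0,"rx":0,"ry":0,"rz":0.35},{"x":-0.188,"y":-0.89,"z":0,"rx":0,"ry":0,"rz":0.35},{"x":-0.188,"y":-0.89,"z":0,"rx":0,"ry":0,"rz":0.35},{"x":-0.188,"y":-0.89,"z":0,"rx":0,"ry":0,"rz":0.35},{"x":-0.188,"y":-0.89,"z":0,"rx":0,"ry":0,"rz":0.35}], claw=-1)

```text
time: 17.4
tcp_pos: [0.4232, -0.3782, 0.1845]
ee_rot: [-179.9, 0.0, -121.7]
contact_force: [1.6, 0.7, 0.6]
gripper_width: 0.0853
```

arm_command(rows=[{"x":0,"y":0,"z":0,"rx":0,"ry":0,"rz":0},{"x":0,"y":0,"z":0,"rx":0,"ry":0,"rz":0}])

```text
time: 17.6
tcp_pos: [0.4232, -0.3771, 0.1836]
ee_rot: [-180.0, 0.0, -122.0]
contact_force: [-0.0, 0.2, -0.3]
gripper_width: 0.0854
```

arm_command(rows=[{"x":0.03,"y":0.02,"z":-0.8,"rx":0,"ry":0,"rz":0},{"x":0,"y":0,"z":-0.8,"rx":0,"ry":0,"rz":0},{"x":0,"y":0,"z":-0.8,"rx":0,"ry":0,"rz":0},{"x":0,"y":0,"z":-0.6,"rx":0,"ry":0,"rz":0},{"x":0,"y":0,"z":-0.45,"rx":0,"ry":0,"rz":0},{"x":0,"y":0,"z":0,"rx":0,"ry":0,"rz":0}])

```text
time: 18.2
tcp_pos: [0.4239, -0.3729, 0.0076]
ee_rot: [179.7, 0.0, -121.8]
contact_force: [-0.4, 0.6, 0.1]
gripper_width: 0.0858
```

arm_command(rows=[{"x":0,"y":0,"z":0,"rx":0,"ry":0,"rz":0},{"x":0,"y":0,"z":0,"rx":0,"ry":0,"rz":0},{"x":0,"y":0,"z":0,"rx":0,"ry":0,"rz":0},{"x":0,"y":0,"z":0,"rx":0,"ry":0,"rz":0}], claw=1)

```text
time: 18.6
tcp_pos: [0.4266, -0.3758, 0.0133]
ee_rot: [-179.8, -0.0, -121.8]
contact_force: [-0.1, 1.8, 6.7]
gripper_width: 0.0441
```

arm_command(rows=[{"x":0,"y":0,"z":0.5,"rx":0,"ry":0,"rz":0},{"x":0,"y":0,"z":0.8,"rx":0,"ry":0,"rz":0},{"x":0,"y":0,"z":0.8,"rx":0,"ry":0,"rz":0},{"x":0,"y":0,"z":0.8,"rx":0,"ry":0,"rz":0},{"x":0,"y":0,"z":0.5,"rx":0,"ry":0,"rz":0}])

```text
time: 19.1
tcp_pos: [0.4259, -0.3758, 0.1854]
ee_rot: [-179.7, -0.0, -121.9]
contact_force: [-0.2, 0.2, 0.6]
gripper_width: 0.0434
```

arm_command(rows=[{"x":0.22,"y":0.88,"z":0,"rx":0,"ry":0,"rz":0},{"x":0.22,"y":0.88,"z":0,"rx":0,"ry":0,"rz":0},{"x":0.22,"y":0.88,"z":0,"rx":0,"ry":0,"rz":0},{"x":0.22,"y":0.88,"z":0,"rx":0,"ry":0,"rz":0},{"x":0.22,"y":0.88,"z":0,"rx":0,"ry":0,"rz":0},{"x":0.22,"y":0.88,"z":0,"rx":0,"ry":0,"rz":0},{"x":0.22,"y":0.88,"z":0,"rx":0,"ry":0,"rz":0},{"x":0.22,"y":0.88,"z":0,"rx":0,"ry":0,"rz":0},{"x":0.22,"y":0.88,"z":0,"rx":0,"ry":0,"rz":0},{"x":0.22,"y":0.88,"z":0,"rx":0,"ry":0,"rz":0},{"x":0.22,"y":0.88,"z":0,"rx":0,"ry":0,"rz":0},{"x":0,"y":0,"z":0,"rx":0,"ry":0,"rz":0}])

```text
time: 20.3
tcp_pos: [0.5465, 0.113, 0.1803]
ee_rot: [179.9, 0.0, -121.6]
contact_force: [0.3, 0.2, -0.7]
gripper_width: 0.044
```

arm_command(rows=[{"x":0,"y":0,"z":-0.8,"rx":0,"ry":0,"rz":0},{"x":0,"y":0,"z":-0.8,"rx":0,"ry":0,"rz":0},{"x":0,"y":0,"z":-0.6,"rx":0,"ry":0,"rz":0},{"x":0,"y":0,"z":-0.2,"rx":0,"ry":0,"rz":0},{"x":0,"y":0,"z":0,"rx":0,"ry":0,"rz":0}])

```text
time: 20.8
tcp_pos: [0.5466, 0.1091, 0.0615]
ee_rot: [-180.0, 0.1, -121.8]
contact_force: [-0.4, 1.7, -0.5]
gripper_width: 0.042
```

arm_command(rows=[{"x":0,"y":0,"z":0,"rx":0,"ry":0,"rz":0},{"x":0,"y":0,"z":0,"rx":0,"ry":0,"rz":0},{"x":0,"y":0,"z":0.6,"rx":0,"ry":0,"rz":0},{"x":0,"y":0,"z":0.8,"rx":0,"ry":0,"rz":0},{"x":0,"y":0,"z":0.7,"rx":0,"ry":0,"rz":0},{"x":0,"y":0,"z":0.4,"rx":0,"ry":0,"rz":0}], claw=-0.4)

```text
time: 21.4
tcp_pos: [0.5473, 0.1086, 0.1904]
ee_rot: [-179.8, 0.2, -121.9]
contact_force: [-0.3, 1.0, -0.4]
gripper_width: 0.0597
```

Run:
```python
from h import *
st(); f=grab("top"); bits(f)
```

```text
{'time': 21.4, 'tcp_pos': [0.547, 0.109, 0.19], 'ee_rot': [-179.8, 0.22, -121.858], 'contact_force': [-0.334, 0.974, -0.399], 'gripper_width': 0.06, 'joint_positions': [31.902, -4.431, -6.062, 0.082, -88.083, -63.763]}
[419. 159.] 166 [75. 78. 78.] ctr [ 0.672 -0.393] size [0.062 0.028] axis -138.0 zmax 0.067
[373. 174.] 441 [75. 73. 73.] ctr [ 0.635 -0.263] size [0.063 0.067] axis 136.0 zmax 0.036
[339. 177.] 394 [52. 54. 54.] ctr [ 0.625 -0.166] size [0.055 0.055] axis 105.0 zmax 0.054
[289. 193.] 363 [ 53.  78. 116.] ctr [ 0.586 -0.027] size [0.035 0.093] axis 157.0 zmax 0.023
[419. 207.] 337 [148.  61.  26.] ctr [ 0.54  -0.388] size [0.051 0.065] axis 75.0 zmax 0.039
[375. 212.] 377 [195. 201. 200.] ctr [ 0.531 -0.268] size [0.035 0.094] axis 111.0 zmax 0.023
[433. 287.] 361 [125.  99. 185.] ctr [ 0.32  -0.411] size [0.05  0.062] axis 79.0 zmax 0.038
```

arm_command(rows=[{"x":-0.034,"y":-0.752,"z":0,"rx":0,"ry":0,"rz":0.628},{"x":-0.034,"y":-0.752,"z":0,"rx":0,"ry":0,"rz":0.628},{"x":-0.034,"y":-0.752,"z":0,"rx":0,"ry":0,"rz":0.628},{"x":-0.034,"y":-0.752,"z":0,"rx":0,"ry":0,"rz":0.628},{"x":-0.034,"y":-0.752,"z":0,"rx":0,"ry":0,"rz":0.628},{"x":-0.034,"y":-0.752,"z":0,"rx":0,"ry":0,"rz":0.628},{"x":-0.034,"y":-0.752,"z":0,"rx":0,"ry":0,"rz":0.628},{"x":-0.034,"y":-0.752,"z":0,"rx":0,"ry":0,"rz":0.628},{"x":-0.034,"y":-0.752,"z":0,"rx":0,"ry":0,"rz":0.628},{"x":-0.034,"y":-0.752,"z":0,"rx":0,"ry":0,"rz":0.628},{"x":0,"y":0,"z":0,"rx":0,"ry":0,"rz":0},{"x":0,"y":0,"z":0,"rx":0,"ry":0,"rz":0}], claw=-0.5)

```text
time: 22.65
tcp_pos: [0.5288, -0.2681, 0.1858]
ee_rot: [180.0, 0.0, -68.0]
contact_force: [-0.3, -0.0, 0.1]
gripper_width: 0.064
```

arm_command(rows=[{"x":0,"y":0,"z":-0.8,"rx":0,"ry":0,"rz":0},{"x":0,"y":0,"z":-0.8,"rx":0,"ry":0,"rz":0},{"x":0,"y":0,"z":-0.8,"rx":0,"ry":0,"rz":0},{"x":0,"y":0,"z":-0.6,"rx":0,"ry":0,"rz":0},{"x":0,"y":0,"z":-0.4,"rx":0,"ry":0,"rz":0},{"x":0,"y":0,"z":0,"rx":0,"ry":0,"rz":0},{"x":0,"y":0,"z":0,"rx":0,"ry":0,"rz":0}])

```text
time: 23.35
tcp_pos: [0.5298, -0.2667, 0.0168]
ee_rot: [-180.0, -0.1, -67.8]
contact_force: [0.3, -0.1, 0.6]
gripper_width: 0.0641
```

arm_command(rows=[{"x":0,"y":0,"z":-0.12,"rx":0,"ry":0,"rz":0},{"x":0,"y":0,"z":-0.12,"rx":0,"ry":0,"rz":0},{"x":0,"y":0,"z":0,"rx":0,"ry":0,"rz":0},{"x":0,"y":0,"z":0,"rx":0,"ry":0,"rz":0}])

```text
time: 23.75
tcp_pos: [0.5292, -0.2673, 0.0039]
ee_rot: [180.0, -0.0, -67.9]
contact_force: [0.2, -0.5, 0.2]
gripper_width: 0.0642
```

arm_command(rows=[{"x":0,"y":0,"z":0,"rx":0,"ry":0,"rz":0},{"x":0,"y":0,"z":0,"rx":0,"ry":0,"rz":0},{"x":0,"y":0,"z":0,"rx":0,"ry":0,"rz":0},{"x":0,"y":0,"z":0,"rx":0,"ry":0,"rz":0}], claw=1)

```text
time: 24.15
tcp_pos: [0.5296, -0.2673, 0.0043]
ee_rot: [-180.0, -0.0, -67.9]
contact_force: [0.0, -0.4, 3.9]
gripper_width: 0.0328
```

arm_command(rows=[{"x":0,"y":0,"z":0.5,"rx":0,"ry":0,"rz":0},{"x":0,"y":0,"z":0.8,"rx":0,"ry":0,"rz":0},{"x":0,"y":0,"z":0.8,"rx":0,"ry":0,"rz":0},{"x":0,"y":0,"z":0.8,"rx":0,"ry":0,"rz":0},{"x":0,"y":0,"z":0.6,"rx":0,"ry":0,"rz":0}])

```text
time: 24.65
tcp_pos: [0.5295, -0.2674, 0.1817]
ee_rot: [-179.9, -0.1, -67.9]
contact_force: [-0.0, -0.5, 0.7]
gripper_width: 0.0328
```

arm_command(rows=[{"x":0,"y":0.86,"z":0,"rx":0,"ry":0,"rz":0},{"x":0,"y":0.86,"z":0,"rx":0,"ry":0,"rz":0},{"x":0,"y":0.86,"z":0,"rx":0,"ry":0,"rz":0},{"x":0,"y":0.86,"z":0,"rx":0,"ry":0,"rz":0},{"x":0,"y":0.86,"z":0,"rx":0,"ry":0,"rz":0},{"x":0,"y":0.86,"z":0,"rx":0,"ry":0,"rz":0},{"x":0,"y":0.86,"z":0,"rx":0,"ry":0,"rz":0},{"x":0,"y":0.86,"z":0,"rx":0,"ry":0,"rz":0},{"x":0,"y":0.86,"z":0,"rx":0,"ry":0,"rz":0},{"x":0,"y":0.86,"z":0,"rx":0,"ry":0,"rz":0},{"x":-0.05,"y":0.86,"z":0,"rx":0,"ry":0,"rz":0},{"x":0,"y":0,"z":0,"rx":0,"ry":0,"rz":0}])

```text
time: 25.85
tcp_pos: [0.5258, 0.2098, 0.1775]
ee_rot: [179.9, 0.0, -67.6]
contact_force: [0.1, 0.5, -0.3]
gripper_width: 0.0324
```

arm_command(rows=[{"x":0,"y":0,"z":-0.8,"rx":0,"ry":0,"rz":0},{"x":0,"y":0,"z":-0.8,"rx":0,"ry":0,"rz":0},{"x":0,"y":0,"z":-0.45,"rx":0,"ry":0,"rz":0},{"x":0,"y":0,"z":0,"rx":0,"ry":0,"rz":0},{"x":0,"y":0,"z":0,"rx":0,"ry":0,"rz":0}])

```text
time: 26.35
tcp_pos: [0.5271, 0.2055, 0.0771]
ee_rot: [-180.0, -0.0, -67.9]
contact_force: [0.0, -0.3, -0.1]
gripper_width: 0.0326
```

Release, lift and retreat away from the drawer (toward the robot's right) to look.

arm_command(rows=[{"x":0,"y":0,"z":0,"rx":0,"ry":0,"rz":0},{"x":0,"y":0,"z":0,"rx":0,"ry":0,"rz":0},{"x":0,"y":0,"z":0.6,"rx":0,"ry":0,"rz":0},{"x":0,"y":0,"z":0.8,"rx":0,"ry":0,"rz":0},{"x":0,"y":0,"z":0.9,"rx":0,"ry":0,"rz":0},{"x":-0.3,"y":-0.8,"z":0,"rx":0,"ry":0,"rz":0},{"x":-0.3,"y":-0.8,"z":0,"rx":0,"ry":0,"rz":0},{"x":-0.3,"y":-0.8,"z":0,"rx":0,"ry":0,"rz":0},{"x":-0.3,"y":-0.8,"z":0,"rx":0,"ry":0,"rz":0},{"x":-0.3,"y":-0.8,"z":0,"rx":0,"ry":0,"rz":0},{"x":0,"y":0,"z":0,"rx":0,"ry":0,"rz":0}], claw=-0.2)

```text
time: 27.45
tcp_pos: [0.451, 0.0028, 0.1937]
ee_rot: [-179.8, -0.0, -68.1]
contact_force: [-0.3, -0.4, 0.3]
gripper_width: 0.0512
```

Run:
```python
from h import *
st(); f=grab("top"); bits(f); bar(f)
x,y,z=boxp(pts(f)); k=(x>-.225)&(x<-.105)&(abs(y)<.1); print("max z in drawer",np.nanpercentile(z[k],[50,99,100]))
g=grab("scene"); cv2.imwrite("pics/t5.png",np.hstack([cv2.resize(f["frame"][130:290,130:330],(400,320)),cv2.resize(g["frame"][180:340,200:400],(400,320))]))
```

```text
{'time': 27.45, 'tcp_pos': [0.451, 0.003, 0.194], 'ee_rot': [-179.756, -0.038, -68.068], 'contact_force': [-0.286, -0.415, 0.344], 'gripper_width': 0.051, 'joint_positions': [26.224, -21.54, -20.041, 0.056, -91.259, -4.29]}
[419. 159.] 171 [75. 79. 79.] ctr [ 0.673 -0.394] size [0.062 0.027] axis -138.0 zmax 0.067
[372. 174.] 446 [76. 74. 73.] ctr [ 0.634 -0.263] size [0.063 0.065] axis 135.0 zmax 0.036
[339. 177.] 389 [51. 54. 54.] ctr [ 0.625 -0.166] size [0.055 0.055] axis 118.0 zmax 0.056
[293. 184.] 139 [ 37.  63. 105.] ctr [ 0.613 -0.039] size [0.035 0.036] axis 123.0 zmax 0.021
[419. 207.] 337 [149.  62.  26.] ctr [ 0.54  -0.387] size [0.05  0.064] axis 75.0 zmax 0.039
[433. 287.] 360 [126.  99. 186.] ctr [ 0.32  -0.412] size [0.05  0.064] axis 79.0 zmax 0.039
x hist [(np.float64(-0.11), 14), (np.float64(-0.1), 9)]
max z in drawer [0.01935093 0.07991853 0.08647971]
```

View pics/t5.png

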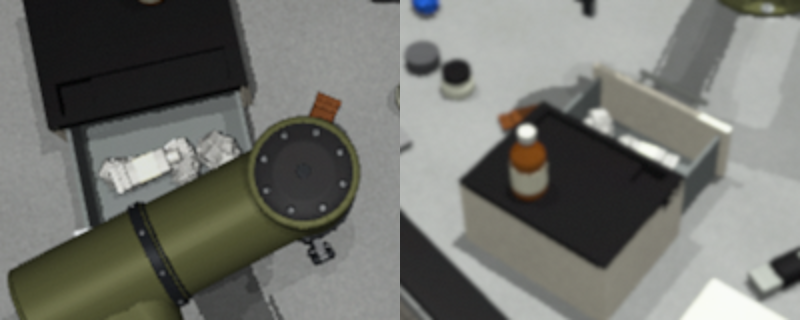

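The tube lies across the wads inside the drawer (left crop around (145,170)), with a second wad at (215,150). The arm hides the rest. The pile tops out at about 0.08 m above the table, which is low enough. I'll move above the bar and measure it.

arm_command(rows=[{"x":-0.17,"y":0.75,"z":0,"rx":0,"ry":0,"rz":-0.3},{"x":-0.17,"y":0.75,"z":0,"rx":0,"ry":0,"rz":-0.3},{"x":-0.17,"y":0.75,"z":0,"rx":0,"ry":0,"rz":-0.3},{"x":-0.17,"y":0.75,"z":0,"rx":0,"ry":0,"rz":-0.3},{"x":0,"y":0,"z":0,"rx":0,"ry":0,"rz":0},{"x":0,"y":0,"z":0,"rx":0,"ry":0,"rz":0}], claw=0.45)

```text
time: 28.15
tcp_pos: [0.4175, 0.1574, 0.1915]
ee_rot: [180.0, -0.0, -78.0]
contact_force: [-0.4, -0.1, -1.2]
gripper_width: 0.0232
```

Run:
```python
from h import *
st()
for n in("top","scene"):
    f=grab(n); bar(f); x,y,z=boxp(pts(f)); k=(x<-.265)&(x>-.31)&(abs(y)<.055)&(z>.095)&(z<.125)
    print(n,k.sum(),np.mean(x[k]),np.median(x[k]))
    cv2.imwrite(f"pics/b_{n}.png",f["frame"])
    if n=="top":
        k=(x>-.225)&(x<-.105)&(abs(y)<.105)&(z>.03); print(k.sum()); np.save("m.npy",k)
```

```text
{'time': 28.15, 'tcp_pos': [0.418, 0.157, 0.191], 'ee_rot': [179.992, -0.008, -77.979], 'contact_force': [-0.373, -0.108, -1.165], 'gripper_width': 0.023, 'joint_positions': [46.782, -22.113, -20.672, 0.002, -91.452, -34.76]}
x hist [(np.float64(-0.29), 21), (np.float64(-0.28), 17), (np.float64(-0.25), 18), (np.float64(-0.24), 25), (np.float64(-0.11), 14), (np.float64(-0.1), 9)]
top 75 -0.2784156693022855 -0.2793128146179824
822
x hist [(np.float64(-0.29), 7), (np.float64(-0.28), 63), (np.float64(-0.27), 10), (np.float64(-0.25), 15), (np.float64(-0.24), 88), (np.float64(-0.23), 42), (np.float64(-0.09), 5)]
scene 99 -0.2744572586673764 -0.2741646867121629
```

arm_command(rows=[{"x":0.1,"y":0,"z":-0.7,"rx":0,"ry":0,"rz":0},{"x":0,"y":0,"z":-0.6,"rx":0,"ry":0,"rz":0},{"x":0,"y":0,"z":-0.4,"rx":0,"ry":0,"rz":0},{"x":0,"y":0,"z":-0.36,"rx":0,"ry":0,"rz":0},{"x":0,"y":0,"z":0,"rx":0,"ry":0,"rz":0}])

```text
time: 28.75
tcp_pos: [0.4217, 0.1542, 0.0857]
ee_rot: [179.8, -0.1, -78.3]
contact_force: [0.3, 0.3, 0.1]
gripper_width: 0.0235
```

Run:
```python
import cv2
a=cv2.imread("pics/b_top.png")[130:290,120:320]; b=cv2.imread("pics/b_scene.png")[180:340,200:400]
cv2.imwrite("pics/t6.png",cv2.hconcat([cv2.resize(a,(400,320)),cv2.resize(b,(400,320))]))
```

```text
(no output)
```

View pics/t6.png

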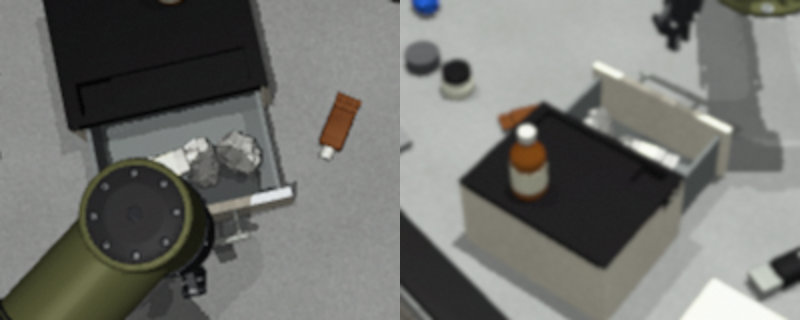

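Both wads and the tube are visible in the drawer, and the jaws straddle the bar without contact. I'll grip and push.

arm_command(rows=[{"x":0,"y":0,"z":0,"rx":0,"ry":0,"rz":0},{"x":0,"y":0,"z":0,"rx":0,"ry":0,"rz":0},{"x":0,"y":0,"z":0,"rx":0,"ry":0,"rz":0},{"x":0,"y":0,"z":0,"rx":0,"ry":0,"rz":0}], claw=1, grip_force=60)

```text
time: 29.15
tcp_pos: [0.4231, 0.1552, 0.089]
ee_rot: [-180.0, -0.1, -78.2]
contact_force: [1.0, -4.9, -1.6]
gripper_width: 0.0087
```

arm_command(rows=[{"x":0.2,"y":0.042,"z":0,"rx":0,"ry":0,"rz":0},{"x":0.2,"y":0.042,"z":0,"rx":0,"ry":0,"rz":0},{"x":0.2,"y":0.042,"z":0,"rx":0,"ry":0,"rz":0},{"x":0.2,"y":0.042,"z":0,"rx":0,"ry":0,"rz":0},{"x":0.2,"y":0.042,"z":0,"rx":0,"ry":0,"rz":0},{"x":0.2,"y":0.042,"z":0,"rx":0,"ry":0,"rz":0},{"x":0.2,"y":0.042,"z":0,"rx":0,"ry":0,"rz":0},{"x":0.2,"y":0.042,"z":0,"rx":0,"ry":0,"rz":0},{"x":0,"y":0,"z":0,"rx":0,"ry":0,"rz":0}])

```text
time: 30.05
tcp_pos: [0.504, 0.172, 0.0889]
ee_rot: [-180.0, -0.1, -78.2]
contact_force: [1.6, -5.1, -0.9]
gripper_width: 0.0086
```

arm_command(rows=[{"x":0.2,"y":0.042,"z":0,"rx":0,"ry":0,"rz":0},{"x":0.2,"y":0.042,"z":0,"rx":0,"ry":0,"rz":0},{"x":0.2,"y":0.042,"z":0,"rx":0,"ry":0,"rz":0},{"x":0.16,"y":0.034,"z":0,"rx":0,"ry":0,"rz":0},{"x":0,"y":0,"z":0,"rx":0,"ry":0,"rz":0}])

```text
time: 30.55
tcp_pos: [0.5413, 0.1797, 0.0889]
ee_rot: [180.0, -0.1, -78.2]
contact_force: [0.5, -6.4, -0.4]
gripper_width: 0.0087
```

arm_command(rows=[{"x":0.08,"y":0.017,"z":0,"rx":0,"ry":0,"rz":0},{"x":0.06,"y":0.013,"z":0,"rx":0,"ry":0,"rz":0},{"x":0,"y":0,"z":0,"rx":0,"ry":0,"rz":0},{"x":0,"y":0,"z":0,"rx":0,"ry":0,"rz":0}])

```text
time: 30.95
tcp_pos: [0.5477, 0.1811, 0.0889]
ee_rot: [179.9, -0.1, -78.2]
contact_force: [-1.4, -6.0, 1.3]
gripper_width: 0.0086
```

arm_command(rows=[{"x":0.04,"y":0.008,"z":0,"rx":0,"ry":0,"rz":0},{"x":0.04,"y":0.008,"z":0,"rx":0,"ry":0,"rz":0},{"x":0,"y":0,"z":0,"rx":0,"ry":0,"rz":0},{"x":0,"y":0,"z":0,"rx":0,"ry":0,"rz":0}])

```text
time: 31.35
tcp_pos: [0.5501, 0.1816, 0.0889]
ee_rot: [179.7, -0.1, -78.2]
contact_force: [-9.8, -7.4, 6.4]
gripper_width: 0.0085
```

arm_command(rows=[{"x":0.06,"y":0.012,"z":0,"rx":0,"ry":0,"rz":0},{"x":0,"y":0,"z":0,"rx":0,"ry":0,"rz":0},{"x":0,"y":0,"z":0,"rx":0,"ry":0,"rz":0}])

```text
time: 31.65
tcp_pos: [0.5502, 0.1815, 0.0889]
ee_rot: [179.4, -0.2, -78.2]
contact_force: [-25.1, -7.8, 13.3]
gripper_width: 0.0084
```

arm_command(rows=[{"x":-0.1,"y":-0.02,"z":0,"rx":0,"ry":0,"rz":0},{"x":0,"y":0,"z":0,"rx":0,"ry":0,"rz":0},{"x":0,"y":0,"z":0,"rx":0,"ry":0,"rz":0}])

```text
time: 31.95
tcp_pos: [0.5492, 0.1814, 0.089]
ee_rot: [179.9, -0.1, -78.2]
contact_force: [-3.6, -6.2, 2.3]
gripper_width: 0.0087
```

arm_command(rows=[{"x":0,"y":0,"z":0,"rx":0,"ry":0,"rz":0},{"x":0,"y":0,"z":0,"rx":0,"ry":0,"rz":0},{"x":0,"y":0,"z":0.3,"rx":0,"ry":0,"rz":0},{"x":0,"y":0,"z":0.6,"rx":0,"ry":0,"rz":0},{"x":0,"y":0,"z":0.8,"rx":0,"ry":0,"rz":0},{"x":0,"y":0,"z":0.7,"rx":0,"ry":0,"rz":0},{"x":-0.3,"y":-0.8,"z":0,"rx":0,"ry":0,"rz":0},{"x":-0.3,"y":-0.8,"z":0,"rx":0,"ry":0,"rz":0},{"x":-0.3,"y":-0.8,"z":0,"rx":0,"ry":0,"rz":0},{"x":-0.3,"y":-0.8,"z":0,"rx":0,"ry":0,"rz":0},{"x":-0.3,"y":-0.8,"z":0,"rx":0,"ry":0,"rz":0}], claw=0.5)

```text
time: 33.05
tcp_pos: [0.4744, -0.0185, 0.2102]
ee_rot: [-179.8, 0.0, -78.1]
contact_force: [0.5, -0.8, -0.6]
gripper_width: 0.0212
```

Run:
```python
from h import *
st()
for n in("top","scene"):
    f=grab(n); bar(f); x,y,z=boxp(pts(f))
    for q in (f,dict(np.load(n+"0.npz"))):
        x,y,z=boxp(pts(q)); k=(x<-.138)&(x>-.17)&(abs(y)<.055)&(z>.095)&(z<.125); print(n,k.sum(),np.mean(x[k]))
    cv2.imwrite(f"pics/e_{n}.png",f["frame"])
    if n=="top": bits(f)
```

```text
{'time': 33.05, 'tcp_pos': [0.474, -0.019, 0.21], 'ee_rot': [-179.819, 0.013, -78.128], 'contact_force': [0.509, -0.838, -0.618], 'gripper_width': 0.021, 'joint_positions': [22.228, -17.454, -15.21, 0.02, -92.063, -10.356]}
x hist [(np.float64(-0.16), 113), (np.float64(-0.15), 18), (np.float64(-0.12), 134), (np.float64(-0.11), 62), (np.float64(-0.1), 10), (np.float64(-0.09), 1)]
top 200 -0.15266862228540817
top 201 -0.15249018740849724
[419. 159.] 171 [75. 79. 79.] ctr [ 0.673 -0.392] size [0.061 0.026] axis -139.0 zmax 0.066
[373. 174.] 440 [76. 74. 74.] ctr [ 0.635 -0.262] size [0.063 0.064] axis 142.0 zmax 0.036
[339. 177.] 389 [52. 55. 55.] ctr [ 0.625 -0.166] size [0.055 0.056] axis 123.0 zmax 0.055
[419. 207.] 336 [150.  62.  26.] ctr [ 0.538 -0.387] size [0.064 0.05 ] axis 75.0 zmax 0.039
[433. 287.] 362 [127. 101. 187.] ctr [ 0.319 -0.414] size [0.054 0.068] axis 79.0 zmax 0.038
x hist [(np.float64(-0.16), 22), (np.float64(-0.15), 58), (np.float64(-0.14), 1), (np.float64(-0.1), 1), (np.float64(-0.09), 8)]
scene 112 -0.14839255969557139
scene 111 -0.14844046241982323
```

View pics/e_top.png

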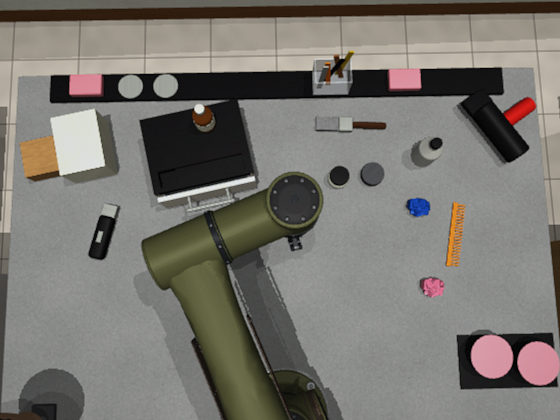

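The drawer is home: its bar, near (210,203), is back at its starting position to within 0.2 mm. No rubbish is in view on the table, and everything else stands where it was. Handing in.

```bash
python3 -c "
from h import *
env.job_done(); st()"
```

```text
the job is handed in; nothing more can be done
the job is handed in; nothing more can be done
```

The rubbish present was three foil wads and one colour tube. All four went into the waste drawer, and I pushed it shut until it latched. The job is handed in, at about 33 s of the 210 s; handing in reports no verdict.

- **Opening:** the depth images showed the recess at the left end of the groove. The fingertips dropped in there, and pressing the catch sprang the drawer out to about 0.035 m. I then pulled it to its stop by the bar.
- **Drawer latched:** I pushed against the stop with about 25 N. After release, the bar sat within 0.2 mm of its starting position in both cameras.
- **Rubbish:** the last top view shows no wads or tubes left on the worktop, though the arm hid part of it. In the last views before closing I could see the tube and two wads in the drawer. The first wad was mostly hidden under the tube and the arm, so I rely on its grip and release inside the drawer.
- **Bystanders and look-alikes:** the jar, tin, spray bottle and blue and pink wads measured within a few millimetres of where they started. The tonic, brush, comb and clipper look unmoved in the last picture. The brown tube was under the arm in that picture, but had not moved in the view before closing.

No check failed or disagreed.

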